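# Take the next knob blank from the ball track

## Task

Take the lowest wooden ball, the one resting against the stop at the low end of the sloped track, and lift it out so that the next ball rolls down to the stop. Then set it by hand, without dropping it, into the round cup of the holding post, not the post with the grooved head, and let go so that it stays seated there.

Things in the scene. Friction and masses are not known exactly. Their poses are not given: they have to be found in the camera images.
- ball_end_center (a point): Centre of the end ball, the one to take: a plain wooden ball 50 mm in diameter, 30 to 65 g, lying against the stop of the track. The two other balls on the track are identical and lie behind it, touching. Its axes turn with the ball and mean nothing.
- ball_next_center (a point): Centre of the second ball on the track, identical to the first; it rolls to the stop on its own when the first is lifted away. Its axes mean nothing.
- stop (a point): Where a ball's centre lies when it rests at the stop, 110 mm above the bench. Fixed track; axes: +x level, up-track (10 degree rise), y across, z up. Balls run on two steel rods, tops 21 mm below ball centres, sides open: all within 18 mm of the centre line but the 90 mm wide, 16 mm high foot. Wooden stop plate 10 mm thick, top 3 mm above the ball's centre. Balls 50 mm apart, each 9 mm higher.
- cup_seat (a point): Where a ball's centre lies when seated in the round cup, 99 mm above the bench. Fixed wooden post: foot 80 x 80 x 18 mm, 32 mm column, on top a cup, 40 mm outside, 32 mm inside, 15 mm deep, rim 80 mm above the bench; the ball rests on the rim, 19 mm below its centre. A like post with a square head (44 mm, 82 mm high) with a straight groove is not to be used.
There are look-alikes about, which are no part of the job. Leave any green look-alike of the part that bears ball_end_center alone.

How it is judged:
By the outcome, as a careful person would: the job done as asked, in the order asked, and still so for the second after the job is handed in, with the robot touching nothing.
It also fails if it takes over 35 s, if anything falls off the work surface, if the arm or the gripper's body presses on something with over 40 N, if the wrist force passes 120 N, or if a joint passes its speed limit or range.

## Robot

A 6-joint arm with a two-finger parallel gripper is mounted at the origin on the work surface. World frame = base frame: x ahead of the robot, y to its left, z up, the work surface at z = 0. Lengths are in m, angles in degrees, forces in N, time in s.
With the tool pointing down it reaches from about 0.4 to 0.825 m from the base axis. Payload 7 kg.
Tool frame: the origin (TCP) lies on the centre line of the jaws, within the pads' length; the fingertips stand 25 mm ahead of it and the grasp point (between the pads) lies 6 mm ahead of it; x points along the fingers, z is the direction in which the jaws open and shut, and the axes are right-handed (so a half turn about x gives the same grasp; the last joint's range is limited). The gripper opens to 88 mm and grips with 3 to 60 N. Pads are 19 mm wide; open, the fingers measure 130 mm over their backs; the gripper's body (78 mm by 193 mm) begins 47 mm behind the grasp point.
Start: joints at [-54.311, 20.546, 0.682, 0, -70.136, -16.507], TCP at [0.222, -0.638, 0.252] pointing down, gripper open.
Joint ranges: [-176.03, 176.03], [-82.01, 121.73], [-58.28, 71.71], [-173.87, 95.51], [-174.79, -0.11], [-173.66, 173.66]. Speed limits (degrees/s): [136.94, 136.94, 172.46, 180, 180, 180].

## Interface

Orientations are given as [roll, pitch, yaw] about the fixed x, y, z axes, in that order (R = Rz(yaw) Ry(pitch) Rx(roll)).
In Python, from plant import ctrl gives the robot as it stands. The module is installed in compiled form; this text tells all that it offers.
- The arm moves only by the tool send_rows, never from a script. Its argument "deltas" is a list of rows, each an object of numbers: "dx", "dy", "dz": the shift along the tool's x, y, z in mm; "ax", "ay", "az": the turn, a rotation vector about the tool's x, y, z in units of 5 degrees (1.0 is 5 degrees); "fingers": the opening, from 0 (shut) to 1 (fully open). A call has 1 to 12 rows; each row shifts and turns the commanded pose from where the row before left it, along the tool's axes as they then stand; what a row does not reach is not made up. A row lasts 1/8 s, in which the tool goes at most 62.5 mm and 10.7 degrees, less where a joint would pass 70% of its speed; a pose out of reach is approached as far as the arm can. A call with a gripper value outside its range is refused whole. The fingers move at their own pace and stop on an object; the grip force is fixed at half the most. Time passes only in rows, so rows that do not move let the fingers close. It gives the time, the measured TCP pose, the force and the opening at its end, in the units of the state.
- ctrl.get_obs(): the state, without advancing time (a new reading comes with each control period).
- ctrl.snapshot(name): name is "scene" or "top"; returns a dict with "image" (384x512x3 uint8, blue, green, red), "fx", "fy", "cx", "cy" (pixels), "k1" (the pictures are not rectified: a ray, as slopes to the right and down, at radius r is drawn at 1 + k1 r^2 times it, then the intrinsics apply), "R" (3x3) and "t" (3): a world point X has camera coordinates R X + t. Camera axes: x right, y down, z forward; pixel columns grow to the right and rows downward; lengths in m; the calibration is good to about 2 mm. A picture is of the moment at which its call begins. There is no depth.
- ctrl.close_job(): hands the job in, once; it reports no verdict.
The state is a dict: "clock": time; "joint_pos": joint angles; "qvel": joint speeds; "tau": joint torques, N m; "tool_pos": TCP position; "orientation": TCP orientation; "force": force on the tool from outside, world axes, zero at the start; "moment": the same for the moment, N m; "opening": finger opening in m.
Only numpy, scipy, OpenCV 4.12 (cv2) and the standard library are available. Lean on these libraries where they do the work, as an engineer would, in place of code of your own. Each camera call takes 0.05 s, during which the arm holds its last target.

## Working session

There is one attempt and no reset: what is moved stays moved. The work goes in short steps, Python scripts to look and compute and a tool call to move; the robot and the scene stay as the last step left them, time stands still between calls to the robot, and variables do not carry over. Pictures are saved under pics/ and viewed, and the job is handed in when it is done.

Besides the shell and the picture viewer there is one more tool, called after "Request:" as name(argument=value, ...), one argument or row to a line, values as JSON. send_rows: Moves the arm, as the interface text tells. Its arguments: {"type":"object","properties":{"deltas":{"type":"array","items":{"type":"object","properties":{"dx":{"type":"number"},"dy":{"type":"number"},"dz":{"type":"number"},"ax":{"type":"number"},"ay":{"type":"number"},"az":{"type":"number"},"fingers":{"type":"number"}}}}},"required":["deltas"]}

```bash
mkdir -p pics
cat > h.py <<'E'
import numpy as np,cv2,pickle
from plant import ctrl
def snap(n,f):
    s=ctrl.snapshot(n); cv2.imwrite(f'pics/{f}.png',s['image']); pickle.dump(s,open(f'pics/{f}.pkl','wb')); return s
def load(f): return pickle.load(open(f'pics/{f}.pkl','rb'))
def ray(s,u,v):
    K=np.array([[s['fx'],0,s['cx']],[0,s['fy'],s['cy']],[0,0,1.]])
    p=cv2.undistortPoints(np.array([[[u,v]]],float),K,np.array([s['k1'],0,0,0,0.]))[0,0] if 0 else None
    # drawn = true*(1+k1 r^2): same as OpenCV model
    p=cv2.undistortPoints(np.array([[[u,v]]],float),K,np.array([s['k1'],0,0,0.]))[0,0]
    R=np.array(s['R']);t=np.array(s['t'])
    d=R.T@np.array([p[0],p[1],1]);return -R.T@t,d/np.linalg.norm(d)
def plane(s,u,v,z):
    o,d=ray(s,u,v);return o+d*(z-o[2])/d[2]
def tri(r1,r2):
    (a,d),(b,e)=r1,r2
    x=np.linalg.lstsq(np.c_[d,-e],b-a,rcond=None)[0]
    p,q=a+d*x[0],b+e*x[1];return (p+q)/2,np.linalg.norm(p-q)
def proj(s,X):
    K=np.array([[s['fx'],0,s['cx']],[0,s['fy'],s['cy']],[0,0,1.]])
    R=np.array(s['R']);t=np.array(s['t'],float)
    return cv2.projectPoints(np.array([X],float),cv2.Rodrigues(R)[0],t,K,np.array([s['k1'],0,0,0.]))[0][0,0]
E
python3 - <<'E'
from h import *
a=snap('scene','s0');b=snap('top','t0')
for n,s in(('s',a),('t',b)):
    print(n,s['fx'],s['cx'],s['cy'],s['k1'],-np.array(s['R']).T@np.array(s['t']))
    cv2.imwrite(f'pics/{n}0b.png',cv2.resize(s['image'],(800,600),interpolation=cv2.INTER_CUBIC))
print(ctrl.get_obs())
E
```

```text
s 399.48674799905217 258.3358021249502 192.94814614384225 0.01963136418368385 [0.91318478 0.37491803 0.699913  ]
t 470.4397145468321 259.2250077292714 196.45970666135938 -0.12449003616104896 [ 4.27068384e-01 -3.63889066e-04  1.15657538e+00]
{'clock': 0.1, 'joint_pos': array([-5.43112898e+01,  2.05868177e+01,  6.38438889e-01, -1.81397276e-02,
       -7.01364392e+01, -1.65061865e+01]), 'qvel': array([ 0.03591368,  0.00704913,  0.12421012,  0.13261548, -0.00989063,
        0.02180182]), 'tau': array([-2.29814890e-03, -5.84161198e+01,  2.93753242e+01,  7.01544151e+00,
        1.02985388e-02, -5.28675787e-05]), 'tool_pos': array([ 0.22162454, -0.63714428,  0.25071644]), 'orientation': array([  5.13939277,  89.91348405, 114.31574027]), 'force': array([-0.11372364, -0.66222373,  0.08526447]), 'moment': array([ 0.02738327, -0.00882053,  0.00479558]), 'opening': 0.08763428191960485}
```

View pics/s0b.png

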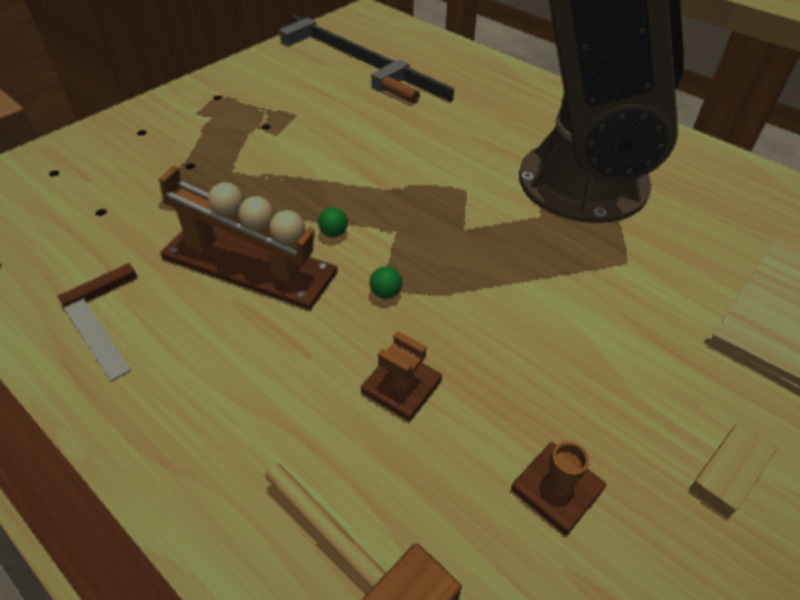

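View pics/t0b.png

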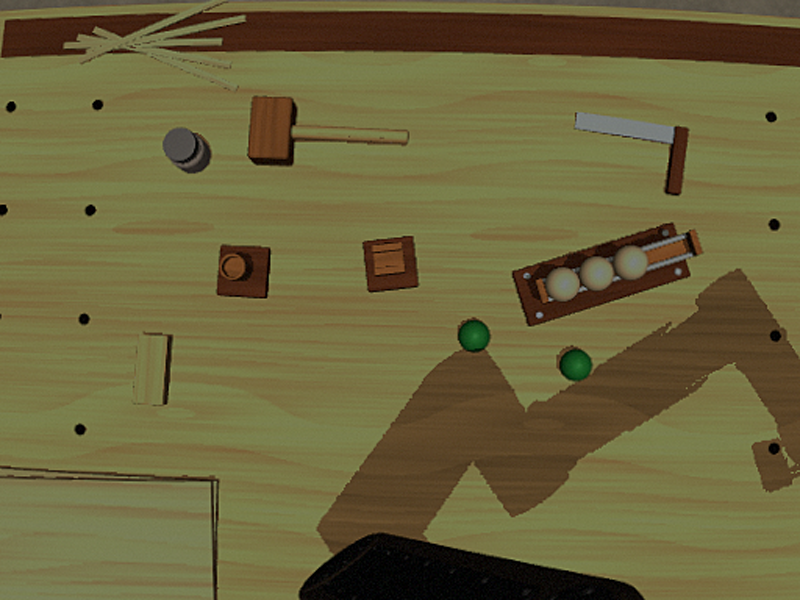

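The scene view shows three wooden balls on the track at about (226,200), (256,212) and (287,226) in the 800-px picture. In the top view they are at (630,262), (597,273) and (563,285). The round cup is at scene (570,458) and top (235,265). The grooved post is at scene (402,352) and top (388,260). The two green balls are decoys. Next I'll measure positions and use the heights to find which ball is lowest.

```bash
python3 - <<'E'
from h import *
k=1.5625
S={'s':load('s0'),'t':load('t0')}
res={}
for n,s in S.items():
    im=s['image'];hsv=cv2.cvtColor(im,cv2.COLOR_BGR2HSV)
    pts=dict(s=[(226,200),(256,212),(287,226)],t=[(630,262),(597,273),(563,285)])[n]
    for p in pts:
        u,v=int(p[0]/k),int(p[1]/k);print(n,hsv[v,u],hsv[v-4,u-4],hsv[v+5,u+5])
    g=cv2.GaussianBlur(cv2.resize(im,None,fx=4,fy=4,interpolation=cv2.INTER_CUBIC),(0,0),2)
    gr=cv2.cvtColor(g,cv2.COLOR_BGR2GRAY)
    c=cv2.HoughCircles(gr,cv2.HOUGH_GRADIENT_ALT,1.5,40,param1=120,param2=0.6,minRadius=28,maxRadius=70)
    if c is not None: print(np.round(c[0]/4,1).tolist())
    # crops
    x0,y0,w,h=(95,95,130,110) if n=='s' else (320,130,140,90)
    cv2.imwrite(f'pics/cr_{n}.png',cv2.resize(im[y0:y0+h,x0:x0+w],None,fx=5,fy=5,interpolation=cv2.INTER_CUBIC))
    x0,y0,w,h=(320,265,80,80) if n=='s' else (130,145,60,60)
    cv2.imwrite(f'pics/cup_{n}.png',cv2.convertScaleAbs(cv2.resize(im[y0:y0+h,x0:x0+w],(480,480),interpolation=cv2.INTER_CUBIC),alpha=1.8))
E
cd pics; python3 -c "
import cv2,numpy as np
cv2.imwrite('cup2.png',np.hstack([cv2.resize(cv2.imread('cup_s.png'),(400,400)),cv2.resize(cv2.imread('cup_t.png'),(400,400))]))"
```

```text
s [ 21  88 133] [ 36  60 141] [19 95 75]
s [ 33  65 138] [ 36  59 142] [19 88 96]
s [ 33  64 139] [ 36  59 143] [20 90 99]
[[365.20001220703125, 294.3999938964844, 10.300000190734863], [246.39999389648438, 181.5, 10.399999618530273], [163.10000610351562, 135.39999389648438, 10.199999809265137], [143.60000610351562, 126.4000015258789, 10.100000381469727]]
t [ 43  28 128] [ 23  84 121] [ 35  57 126]
t [ 60  10 127] [ 27  74 121] [ 36  65 129]
t [ 66  10 127] [ 34  70 123] [ 31  68 123]
[[303.79998779296875, 214.10000610351562, 10.399999618530273], [148.89999389648438, 171.0, 8.600000381469727], [382.8999938964844, 175.10000610351562, 11.0], [117.0, 94.9000015258789, 13.0], [404.6000061035156, 168.39999389648438, 10.699999809265137], [360.79998779296875, 181.89999389648438, 10.600000381469727], [369.3999938964844, 233.1999969482422, 11.100000381469727], [117.0, 94.9000015258789, 10.300000190734863], [369.3999938964844, 233.1999969482422, 9.399999618530273]]
```

View pics/cr_s.png

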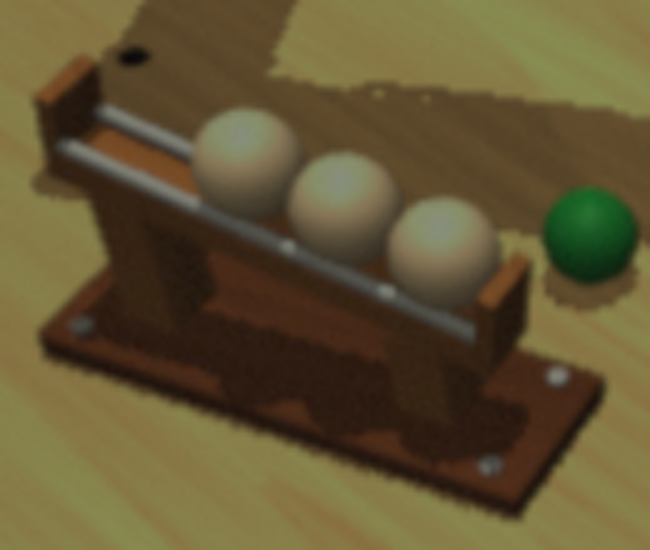

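View pics/cr_t.png

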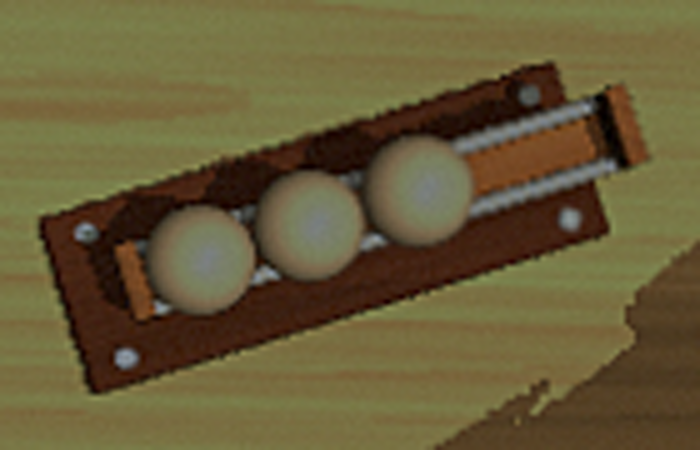

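View pics/cup2.png

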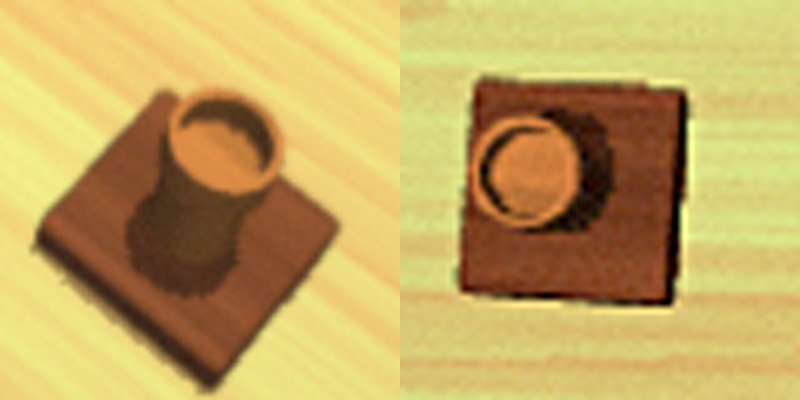

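The enlarged crops confirm it. The ball to take is the one beside the low stop plate, at scene crop (443,253) and top crop (203,260). The round cup is at about top (148.9,171) and scene (365.2,293.5).

Run:
```python
from h import *
S=load('s0');T=load('t0')
def hough(s,x0,y0,w,h,r0,r1):
    im=s['image'][y0:y0+h,x0:x0+w]
    g=cv2.GaussianBlur(cv2.resize(im,None,fx=4,fy=4,interpolation=cv2.INTER_CUBIC),(0,0),2)
    c=cv2.HoughCircles(cv2.cvtColor(g,cv2.COLOR_BGR2GRAY),cv2.HOUGH_GRADIENT_ALT,1.5,20,param1=60,param2=0.4,minRadius=r0*4,maxRadius=r1*4)
    return [] if c is None else [((a+.5)/4-.5+x0,(b+.5)/4-.5+y0,r/4) for a,b,r in c[0]]
bs=sorted(hough(S,130,105,80,60,9,14));bt=sorted(hough(T,345,150,80,50,9,13))[::-1]
print(bs);print(bt)
print('cup',hough(T,135,155,30,30,6,10),hough(S,345,275,40,40,6,14))
end_s=[b for b in bs if abs(b[0]-183.3)<4] or [(183.2,145.3)]
B=[((143.8,127.),(404.4,168.1)),((163.4,136.4),(382.6,174.9)),(end_s[0][:2],(360.5,181.7))]
for a,b in B:print('tri',a,b,*tri(ray(S,*a),ray(T,*b)))
print('end top z110',plane(T,360.5,181.7,.110),'scene',plane(S,*end_s[0][:2],.110))
for z,b in zip((.128,.119),((404.4,168.1),(382.6,174.9))):print(plane(T,*b,z))
# foot corners z=.016 (top crop)
f=[((x+.5)/5-.5+320,(y+.5)/5-.5+130) for x,y in [(42,217),(95,392),(608,234),(555,64)]]
F=[plane(T,*p,.016) for p in f];print(np.round(F,4))
d=(F[2]+F[3]-F[0]-F[1]);print('foot dir',np.degrees(np.arctan2(d[1],d[0])))
print('cup top z80',plane(T,148.6,170.7,.08),'scene',plane(S,364.8,292.6,.08),tri(ray(S,364.8,292.6),ray(T,148.6,170.7)))
```

```text
[]
[(np.float32(405.0), np.float32(167.625), np.float32(11.181272)), (np.float32(382.5), np.float32(174.75), np.float32(11.026339)), (np.float32(360.375), np.float32(181.5), np.float32(10.609651))]
cup [(np.float32(148.5), np.float32(170.75), np.float32(8.135705))] [(np.float32(364.125), np.float32(295.25), np.float32(10.956726)), (np.float32(364.125), np.float32(295.25), np.float32(8.004978))]
tri (143.8, 127.0) (404.4, 168.1) [ 0.55435074 -0.28801898  0.12664821] 0.0009782790593813914
tri (163.4, 136.4) (382.6, 174.9) [ 0.5388425  -0.24153614  0.11644858] 0.0016051010804991313
tri (183.2, 145.3) (360.5, 181.7) [ 0.52329366 -0.19380095  0.10862042] 0.0011895155361329717
end top z110 [ 0.52359607 -0.19397311  0.11      ] scene [ 0.52386011 -0.19195954  0.11      ]
[ 0.55455741 -0.28798412  0.128     ]
[ 0.5391639  -0.24151233  0.119     ]
[[ 0.5515 -0.1317  0.016 ]
 [ 0.467  -0.1589  0.016 ]
 [ 0.5505 -0.4116  0.016 ]
 [ 0.6341 -0.385   0.016 ]]
foot dir -71.82598755511334
cup top z80 [0.54063056 0.29190348 0.08      ] scene [0.54285924 0.2938818  0.08      ] (array([0.54087213, 0.2931587 , 0.07637416]), np.float64(0.0006001796275502448))
```

```bash
cat >> h.py <<'E'
from scipy.spatial.transform import Rotation as Ro
def go(P,yaw=None):
    o=ctrl.get_obs();R=Ro.from_euler('xyz',o['orientation'],degrees=True)
    M=R.as_matrix();print('clock',o['clock'],'tcp',np.round(o['tool_pos'],4),'open',round(o['opening'],4),'F',np.round(o['force'],1),'j',np.round(o['joint_pos'],1))
    print('axes x',M[:,0].round(3),'y',M[:,1].round(3),'z',M[:,2].round(3))
    print('delta tool mm',np.round(1000*M.T@(np.array(P)-o['tool_pos']),1))
    if yaw is not None:
        # target: x down, z along yaw (either sense)
        for y in (yaw,yaw+180):
            z=np.array([np.cos(np.radians(y)),np.sin(np.radians(y)),0]);x=np.array([0,0,-1.])
            D=np.c_[x,np.cross(z,x),z];print('rotvec units',np.round((R.inv()*Ro.from_matrix(D)).as_rotvec(degrees=True)/5,2))
E
python3 -c "
from h import *
go([.5235,-.1935,.250],18.2)"
```

```text
clock 0.1 tcp [ 0.2216 -0.6371  0.2507] open 0.0876 F [-0.1 -0.7  0.1] j [-54.3  20.6   0.6  -0.  -70.1 -16.5]
axes x [-0.001  0.001 -1.   ] y [-0.945 -0.328  0.   ] z [-0.328  0.945  0.002]
delta tool mm [   1.1 -430.9  319.9]
rotvec units [ 1.82e+01  1.00e-02 -1.00e-02]
rotvec units [-1.78e+01  1.00e-02  1.00e-02]
```

Request:
send_rows(
  deltas=[
    {"dy": -22,"dz": 16,"fingers": 1},
    {"dy": -39,"dz": 29,"fingers": 1},
    {"dy": -43,"dz": 32,"fingers": 1},
    {"dy": -43,"dz": 32,"fingers": 1},
    {"dy": -43,"dz": 32,"fingers": 1},
    {"dy": -43,"dz": 32,"fingers": 1},
    {"dy": -43,"dz": 32,"fingers": 1},
    {"dy": -43,"dz": 32,"fingers": 1},
    {"dy": -43,"dz": 32,"fingers": 1},
    {"dy": -39,"dz": 29,"fingers": 1},
    {"dy": -30,"dz": 22,"fingers": 1},
    {"fingers": 1},
  ],
)

```text
validation failed for argument at $.de...
```

Request:
send_rows(
  deltas=[
    {"ax": -1.0,"fingers": 1},
    {"ax": -1.8,"fingers": 1},
    {"ax": -1.8,"fingers": 1},
    {"ax": -1.8,"fingers": 1},
    {"ax": -1.8,"fingers": 1},
    {"ax": -1.8,"fingers": 1},
    {"ax": -1.8,"fingers": 1},
    {"ax": -1.8,"fingers": 1},
    {"ax": -1.8,"fingers": 1},
    {"ax": -1.6,"fingers": 1},
    {"ax": -0.8,"fingers": 1},
    {"fingers": 1},
  ],
)

```text
validation failed for argument at $.de...
```

```bash
python3 -c "
from h import *
go([.5235,-.1935,.116],198.2)
s=snap('top','t1');q=snap('scene','s1')"
```

```text
clock 0.1 tcp [ 0.2216 -0.6371  0.2507] open 0.0876 F [-0.1 -0.7  0.1] j [-54.3  20.6   0.6  -0.  -70.1 -16.5]
axes x [-0.001  0.001 -1.   ] y [-0.945 -0.328  0.   ] z [-0.328  0.945  0.002]
delta tool mm [ 135.1 -430.9  319.7]
rotvec units [-1.78e+01  1.00e-02  1.00e-02]
rotvec units [ 1.82e+01  1.00e-02 -1.00e-02]
```

View pics/s1.png

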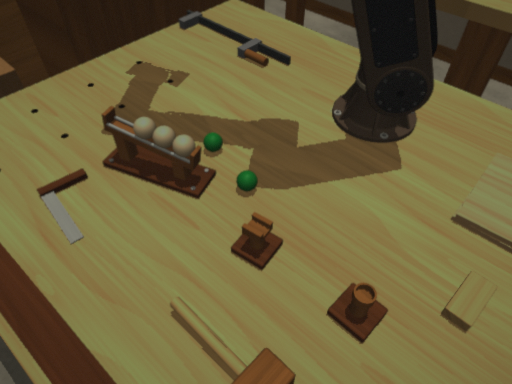

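The call was refused and the arm did not move: the picture is the same as at the start. I'll give every key in each row.

Request:
send_rows(
  deltas=[
    {"dx": 0,"dy": -22,"dz": 16,"ax": 0,"ay": 0,"az": 0,"fingers": 1},
    {"dx": 0,"dy": -39,"dz": 29,"ax": 0,"ay": 0,"az": 0,"fingers": 1},
    {"dx": 0,"dy": -43,"dz": 32,"ax": 0,"ay": 0,"az": 0,"fingers": 1},
    {"dx": 0,"dy": -43,"dz": 32,"ax": 0,"ay": 0,"az": 0,"fingers": 1},
    {"dx": 0,"dy": -43,"dz": 32,"ax": 0,"ay": 0,"az": 0,"fingers": 1},
    {"dx": 0,"dy": -43,"dz": 32,"ax": 0,"ay": 0,"az": 0,"fingers": 1},
    {"dx": 0,"dy": -43,"dz": 32,"ax": 0,"ay": 0,"az": 0,"fingers": 1},
    {"dx": 0,"dy": -43,"dz": 32,"ax": 0,"ay": 0,"az": 0,"fingers": 1},
    {"dx": 0,"dy": -43,"dz": 32,"ax": 0,"ay": 0,"az": 0,"fingers": 1},
    {"dx": 0,"dy": -39,"dz": 29,"ax": 0,"ay": 0,"az": 0,"fingers": 1},
    {"dx": 0,"dy": -30,"dz": 22,"ax": 0,"ay": 0,"az": 0,"fingers": 1},
    {"dx": 0,"dy": 0,"dz": 0,"ax": 0,"ay": 0,"az": 0,"fingers": 1},
  ],
)

```text
clock: 1.7
tool_pos: [0.5249, -0.1917, 0.2513]
orientation: [40.9, 90.0, 150.3]
force: [-0.2, 0.2, 0.3]
opening: 0.0876
```

Request:
send_rows(
  deltas=[
    {"dx": 0,"dy": 0,"dz": 0,"ax": -1.0,"ay": 0,"az": 0,"fingers": 1},
    {"dx": 0,"dy": 0,"dz": 0,"ax": -1.8,"ay": 0,"az": 0,"fingers": 1},
    {"dx": 0,"dy": 0,"dz": 0,"ax": -1.8,"ay": 0,"az": 0,"fingers": 1},
    {"dx": 0,"dy": 0,"dz": 0,"ax": -1.8,"ay": 0,"az": 0,"fingers": 1},
    {"dx": 0,"dy": 0,"dz": 0,"ax": -1.8,"ay": 0,"az": 0,"fingers": 1},
    {"dx": 0,"dy": 0,"dz": 0,"ax": -1.8,"ay": 0,"az": 0,"fingers": 1},
    {"dx": 0,"dy": 0,"dz": 0,"ax": -1.8,"ay": 0,"az": 0,"fingers": 1},
    {"dx": 0,"dy": 0,"dz": 0,"ax": -1.8,"ay": 0,"az": 0,"fingers": 1},
    {"dx": 0,"dy": 0,"dz": 0,"ax": -1.8,"ay": 0,"az": 0,"fingers": 1},
    {"dx": 0,"dy": 0,"dz": 0,"ax": -1.6,"ay": 0,"az": 0,"fingers": 1},
    {"dx": 0,"dy": 0,"dz": 0,"ax": -0.8,"ay": 0,"az": 0,"fingers": 1},
    {"dx": 0,"dy": 0,"dz": 0,"ax": 0,"ay": 0,"az": 0,"fingers": 1},
  ],
)

```text
clock: 3.2
tool_pos: [0.5232, -0.1942, 0.2515]
orientation: [-29.8, 90.0, 168.3]
force: [-0.3, -0.2, -0.7]
opening: 0.0875
```

```bash
python3 -c "
from h import *
go([.5235,-.1935,.116],198.2)"
```

```text
clock 3.2 tcp [ 0.5232 -0.1942  0.2515] open 0.0875 F [-0.3 -0.2 -0.7] j [ -0.3   9.6 -14.3  -0.  -66.2  18.4]
axes x [-0.  0. -1.] y [ 0.311 -0.95  -0.   ] z [-0.95  -0.311  0.   ]
delta tool mm [135.5  -0.6  -0.5]
rotvec units [-0.02  0.    0.  ]
rotvec units [35.98  0.   -0.  ]
```

Request:
send_rows(
  deltas=[
    {"dx": 15,"dy": 0,"dz": 0,"ax": 0,"ay": 0,"az": 0,"fingers": 1},
    {"dx": 30,"dy": 0,"dz": 0,"ax": 0,"ay": 0,"az": 0,"fingers": 1},
    {"dx": 30,"dy": 0,"dz": 0,"ax": 0,"ay": 0,"az": 0,"fingers": 1},
    {"dx": 20,"dy": 0,"dz": 0,"ax": 0,"ay": 0,"az": 0,"fingers": 1},
    {"dx": 15,"dy": 0,"dz": 0,"ax": 0,"ay": 0,"az": 0,"fingers": 1},
    {"dx": 12,"dy": 0,"dz": 0,"ax": 0,"ay": 0,"az": 0,"fingers": 1},
    {"dx": 8,"dy": 0,"dz": 0,"ax": 0,"ay": 0,"az": 0,"fingers": 1},
    {"dx": 5,"dy": 0,"dz": 0,"ax": 0,"ay": 0,"az": 0,"fingers": 1},
    {"dx": 0,"dy": 0,"dz": 0,"ax": 0,"ay": 0,"az": 0,"fingers": 1},
  ],
)

```text
clock: 4.32
tool_pos: [0.5237, -0.1937, 0.1165]
orientation: [-7.9, 90.0, -169.7]
force: [-0.0, 0.2, 0.3]
opening: 0.0875
```

```bash
python3 -c "
from h import *
go([.5235,-.1935,.116],198.2)
q=snap('scene','s2');t=snap('top','t2')
cv2.imwrite('pics/s2c.png',cv2.resize(q['image'][60:210,80:280],(800,600)))"
```

```text
clock 4.325 tcp [ 0.5237 -0.1937  0.1165] open 0.0875 F [-0.   0.2  0.3] j [ -0.2  16.9 -24.2   0.  -48.9  18.4]
axes x [-0. -0. -1.] y [ 0.312 -0.95  -0.   ] z [-0.95  -0.312  0.   ]
delta tool mm [ 0.5 -0.2  0.1]
rotvec units [-0.  0.  0.]
rotvec units [36.  0. -0.]
```

View pics/s2c.png

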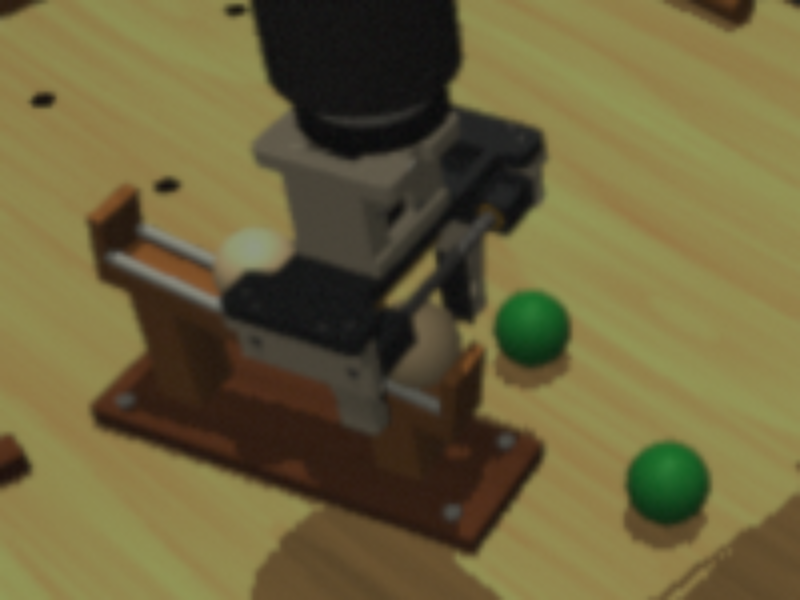

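In the crop the near fingertip is at (360,410) and the far one at (465,295). Their midpoint, (412,352), falls on the end ball's centre (413,341). The jaws straddle the end ball, so I close them.

Request:
send_rows(
  deltas=[
    {"dx": 0,"dy": 0,"dz": 0,"ax": 0,"ay": 0,"az": 0,"fingers": 0.7},
    {"dx": 0,"dy": 0,"dz": 0,"ax": 0,"ay": 0,"az": 0,"fingers": 0.62},
    {"dx": 0,"dy": 0,"dz": 0,"ax": 0,"ay": 0,"az": 0,"fingers": 0.4},
    {"dx": 0,"dy": 0,"dz": 0,"ax": 0,"ay": 0,"az": 0,"fingers": 0.4},
    {"dx": 0,"dy": 0,"dz": 0,"ax": 0,"ay": 0,"az": 0,"fingers": 0.4},
    {"dx": 0,"dy": 0,"dz": 0,"ax": 0,"ay": 0,"az": 0,"fingers": 0.4},
  ],
)

```text
clock: 5.18
tool_pos: [0.5239, -0.1936, 0.1167]
orientation: [159.4, 90.0, -2.4]
force: [1.5, -0.3, 0.7]
opening: 0.0489
```

Request:
send_rows(
  deltas=[
    {"dx": -4,"dy": 0,"dz": 0,"ax": 0,"ay": 0,"az": 0,"fingers": 0.4},
    {"dx": -8,"dy": 0,"dz": 0,"ax": 0,"ay": 0,"az": 0,"fingers": 0.4},
    {"dx": -12,"dy": 0,"dz": 0,"ax": 0,"ay": 0,"az": 0,"fingers": 0.4},
    {"dx": -20,"dy": 0,"dz": 0,"ax": 0,"ay": 0,"az": 0,"fingers": 0.4},
    {"dx": -25,"dy": 0,"dz": 0,"ax": 0,"ay": 0,"az": 0,"fingers": 0.4},
    {"dx": -25,"dy": 0,"dz": 0,"ax": 0,"ay": 0,"az": 0,"fingers": 0.4},
    {"dx": -20,"dy": 0,"dz": 0,"ax": 0,"ay": 0,"az": 0,"fingers": 0.4},
    {"dx": -10,"dy": 0,"dz": 0,"ax": 0,"ay": 0,"az": 0,"fingers": 0.4},
    {"dx": 0,"dy": 0,"dz": 0,"ax": 0,"ay": 0,"az": 0,"fingers": 0.4},
    {"dx": 0,"dy": 0,"dz": 0,"ax": 0,"ay": 0,"az": 0,"fingers": 0.4},
  ],
)

```text
clock: 6.42
tool_pos: [0.5232, -0.1936, 0.2398]
orientation: [-31.4, 89.9, 166.8]
force: [0.4, -0.3, -0.5]
opening: 0.0488
```

```bash
python3 -c "
from h import *
go([.541,.2925,.24])
q=snap('scene','s3')
cv2.imwrite('pics/s3c.png',cv2.resize(q['image'][60:210,80:280],(800,600)))"
```

```text
clock 6.425 tcp [ 0.5232 -0.1936  0.2398] open 0.0488 F [ 0.4 -0.3 -0.5] j [ -0.2  10.1 -15.2  -0.  -64.8  18.4]
axes x [-0.001  0.    -1.   ] y [ 0.312 -0.95  -0.001] z [-0.95  -0.312  0.001]
delta tool mm [-1.000e-01 -4.563e+02 -1.685e+02]
```

View pics/s3c.png

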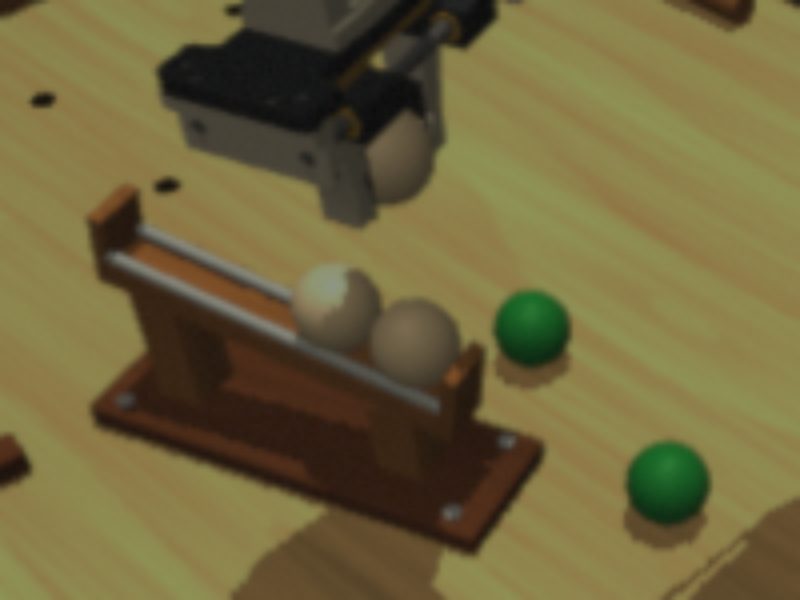

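The ball is held at crop (395,160), and the next ball has rolled to the stop at (413,342). I move over the cup.

Request:
send_rows(
  deltas=[
    {"dx": 0,"dy": -19,"dz": -7,"ax": 0,"ay": 0,"az": 0,"fingers": 0.4},
    {"dx": 0,"dy": -38,"dz": -14,"ax": 0,"ay": 0,"az": 0,"fingers": 0.4},
    {"dx": 0,"dy": -46,"dz": -17,"ax": 0,"ay": 0,"az": 0,"fingers": 0.4},
    {"dx": 0,"dy": -46,"dz": -17,"ax": 0,"ay": 0,"az": 0,"fingers": 0.4},
    {"dx": 0,"dy": -46,"dz": -17,"ax": 0,"ay": 0,"az": 0,"fingers": 0.4},
    {"dx": 0,"dy": -46,"dz": -17,"ax": 0,"ay": 0,"az": 0,"fingers": 0.4},
    {"dx": 0,"dy": -46,"dz": -17,"ax": 0,"ay": 0,"az": 0,"fingers": 0.4},
    {"dx": 0,"dy": -46,"dz": -17,"ax": 0,"ay": 0,"az": 0,"fingers": 0.4},
    {"dx": 0,"dy": -46,"dz": -17,"ax": 0,"ay": 0,"az": 0,"fingers": 0.4},
    {"dx": 0,"dy": -46,"dz": -17,"ax": 0,"ay": 0,"az": 0,"fingers": 0.4},
    {"dx": 0,"dy": -31,"dz": -11,"ax": 0,"ay": 0,"az": 0,"fingers": 0.4},
    {"dx": 0,"dy": 0,"dz": 0,"ax": 0,"ay": 0,"az": 0,"fingers": 0.4},
  ],
)

```text
clock: 7.98
tool_pos: [0.5406, 0.2939, 0.239]
orientation: [25.6, 89.9, -136.1]
force: [-0.9, -0.4, -0.3]
opening: 0.0487
```

```bash
python3 -c "
from h import *
go([.541,.2925,.105])
q=snap('scene','s4')
cv2.imwrite('pics/s4c.png',cv2.resize(q['image'][180:360,260:500],(800,600)))"
```

```text
clock 7.975 tcp [0.5406 0.2939 0.239 ] open 0.0487 F [-0.9 -0.4 -0.3] j [ 46.7  15.5  -8.2  -0.  -66.4 -28.4]
axes x [-0.002 -0.001 -1.   ] y [ 0.314 -0.949  0.001] z [-0.949 -0.314  0.002]
delta tool mm [134.    1.3  -0.2]
```

View pics/s4c.png

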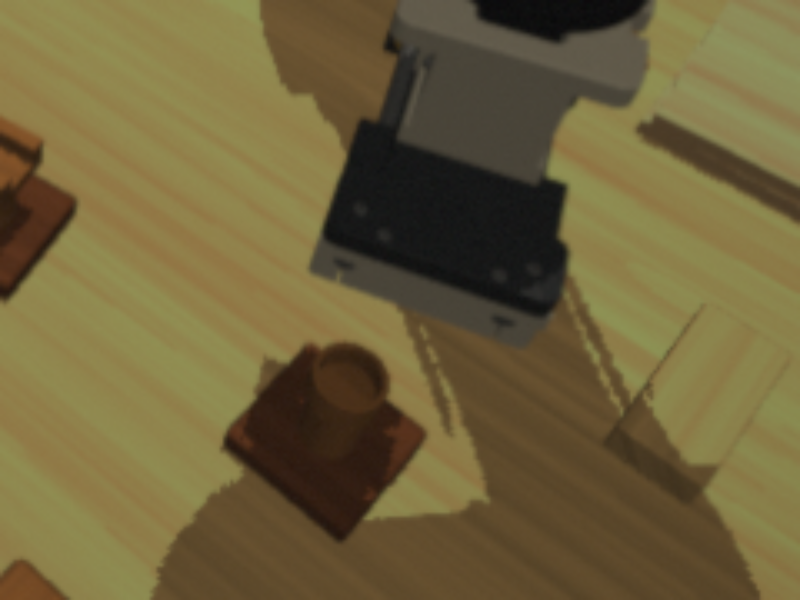

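Request:
send_rows(
  deltas=[
    {"dx": 10,"dy": 1.2,"dz": 0,"ax": 0,"ay": 0,"az": 0,"fingers": 0.4},
    {"dx": 25,"dy": 0,"dz": -0.3,"ax": 0,"ay": 0,"az": 0,"fingers": 0.4},
    {"dx": 30,"dy": 0,"dz": 0,"ax": 0,"ay": 0,"az": 0,"fingers": 0.4},
    {"dx": 25,"dy": 0,"dz": 0,"ax": 0,"ay": 0,"az": 0,"fingers": 0.4},
    {"dx": 15,"dy": 0,"dz": 0,"ax": 0,"ay": 0,"az": 0,"fingers": 0.4},
    {"dx": 10,"dy": 0,"dz": 0,"ax": 0,"ay": 0,"az": 0,"fingers": 0.4},
    {"dx": 5,"dy": 0,"dz": 0,"ax": 0,"ay": 0,"az": 0,"fingers": 0.4},
    {"dx": 4,"dy": 0,"dz": 0,"ax": 0,"ay": 0,"az": 0,"fingers": 0.4},
    {"dx": 0,"dy": 0,"dz": 0,"ax": 0,"ay": 0,"az": 0,"fingers": 0.4},
    {"dx": 0,"dy": 0,"dz": 0,"ax": 0,"ay": 0,"az": 0,"fingers": 0.4},
  ],
)

```text
clock: 9.28
tool_pos: [0.5419, 0.2912, 0.117]
orientation: [-160.0, 90.0, 38.2]
force: [-0.2, 0.3, -0.8]
opening: 0.0489
```

```bash
python3 -c "
from h import *
go([.5413,.2928,.1057])
q=snap('scene','s5');t=snap('top','t5')
cv2.imwrite('pics/s5c.png',cv2.convertScaleAbs(cv2.resize(q['image'][240:340,300:433],(800,600),interpolation=2),alpha=1.8))"
```

```text
clock 9.275 tcp [0.5419 0.2912 0.117 ] open 0.0489 F [-0.2  0.3 -0.8] j [ 46.4  21.6 -16.9   0.  -51.5 -28.2]
axes x [ 0.001  0.    -1.   ] y [ 0.312 -0.95  -0.   ] z [-0.95  -0.312 -0.001]
delta tool mm [11.3 -1.7  0. ]
```

View pics/s5c.png

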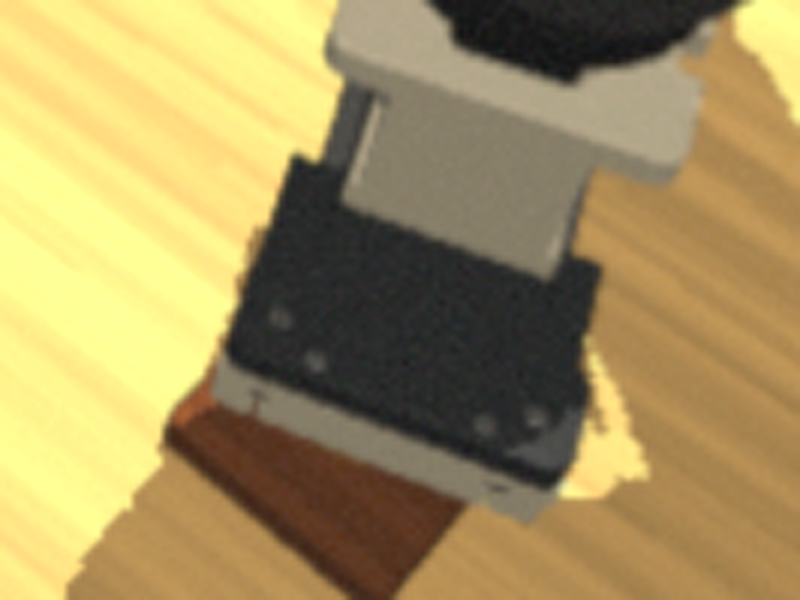

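The gripper body hides the cup in this view, so I rely on the measured pose and the force. I make a small correction and come down slowly.

Request:
send_rows(
  deltas=[
    {"dx": 3,"dy": -1.3,"dz": 0,"ax": 0,"ay": 0,"az": 0,"fingers": 0.4},
    {"dx": 3,"dy": 0,"dz": 0,"ax": 0,"ay": 0,"az": 0,"fingers": 0.4},
    {"dx": 2,"dy": 0,"dz": 0,"ax": 0,"ay": 0,"az": 0,"fingers": 0.4},
    {"dx": 1,"dy": 0,"dz": 0,"ax": 0,"ay": 0,"az": 0,"fingers": 0.4},
    {"dx": 0,"dy": 0,"dz": 0,"ax": 0,"ay": 0,"az": 0,"fingers": 0.4},
    {"dx": 0,"dy": 0,"dz": 0,"ax": 0,"ay": 0,"az": 0,"fingers": 0.4},
  ],
)

```text
clock: 10.12
tool_pos: [0.5413, 0.2922, 0.1076]
orientation: [-173.5, 90.0, 24.7]
force: [0.1, -0.5, 0.0]
opening: 0.0491
```

```bash
python3 -c "
from h import *
go([.5413,.2928,.1057])"
```

```text
clock 10.125 tcp [0.5413 0.2922 0.1076] open 0.0491 F [ 0.1 -0.5  0. ] j [ 46.5  22.2 -17.4   0.  -50.4 -28.3]
axes x [ 0.  0. -1.] y [ 0.312 -0.95  -0.   ] z [-0.95  -0.312 -0.   ]
delta tool mm [ 1.9 -0.6 -0.2]
```

Request:
send_rows(
  deltas=[
    {"dx": 0.7,"dy": -0.4,"dz": 0,"ax": 0,"ay": 0,"az": 0,"fingers": 0.4},
    {"dx": 0.5,"dy": 0,"dz": 0,"ax": 0,"ay": 0,"az": 0,"fingers": 0.4},
    {"dx": 0,"dy": 0,"dz": 0,"ax": 0,"ay": 0,"az": 0,"fingers": 0.4},
    {"dx": 0,"dy": 0,"dz": 0,"ax": 0,"ay": 0,"az": 0,"fingers": 0.4},
  ],
)

```text
clock: 10.62
tool_pos: [0.5413, 0.2926, 0.1067]
orientation: [178.2, 90.0, 16.4]
force: [1.1, -1.2, 3.0]
opening: 0.0486
```

Request:
send_rows(
  deltas=[
    {"dx": 0.5,"dy": 0.3,"dz": 0,"ax": 0,"ay": 0,"az": 0,"fingers": 0.4},
    {"dx": 0,"dy": 0,"dz": 0,"ax": 0,"ay": 0,"az": 0,"fingers": 0.4},
    {"dx": 0,"dy": 0,"dz": 0,"ax": 0,"ay": 0,"az": 0,"fingers": 0.4},
  ],
)

```text
clock: 11.0
tool_pos: [0.5415, 0.2924, 0.1064]
orientation: [-175.5, 90.0, 22.7]
force: [-0.5, -1.0, 4.8]
opening: 0.0487
```

The contact force is 4.8 N straight up with little sideways force, and the height matches the seat. I release slowly.

Request:
send_rows(
  deltas=[
    {"dx": 0,"dy": 0,"dz": 0,"ax": 0,"ay": 0,"az": 0,"fingers": 0.55},
    {"dx": 0,"dy": 0,"dz": 0,"ax": 0,"ay": 0,"az": 0,"fingers": 0.57},
    {"dx": 0,"dy": 0,"dz": 0,"ax": 0,"ay": 0,"az": 0,"fingers": 0.59},
    {"dx": 0,"dy": 0,"dz": 0,"ax": 0,"ay": 0,"az": 0,"fingers": 0.61},
    {"dx": 0,"dy": 0,"dz": 0,"ax": 0,"ay": 0,"az": 0,"fingers": 0.64},
    {"dx": 0,"dy": 0,"dz": 0,"ax": 0,"ay": 0,"az": 0,"fingers": 0.7},
    {"dx": 0,"dy": 0,"dz": 0,"ax": 0,"ay": 0,"az": 0,"fingers": 0.8},
    {"dx": 0,"dy": 0,"dz": 0,"ax": 0,"ay": 0,"az": 0,"fingers": 0.9},
    {"dx": 0,"dy": 0,"dz": 0,"ax": 0,"ay": 0,"az": 0,"fingers": 0.9},
  ],
)

```text
clock: 12.12
tool_pos: [0.5412, 0.2923, 0.1059]
orientation: [-98.4, 90.0, 99.8]
force: [0.3, 0.2, -0.0]
opening: 0.0779
```

```bash
python3 -c "
from h import *
go([.5413,.2928,.1057])
q=snap('scene','s6')
cv2.imwrite('pics/s6c.png',cv2.convertScaleAbs(cv2.resize(q['image'][240:340,300:433],(800,600),interpolation=2),alpha=1.8))"
```

```text
clock 12.125 tcp [0.5412 0.2923 0.1059] open 0.0779 F [ 0.3  0.2 -0. ] j [ 46.5  22.3 -17.5  -0.  -50.2 -28.4]
axes x [-0.  0. -1.] y [ 0.312 -0.95  -0.   ] z [-0.95  -0.312 -0.   ]
delta tool mm [ 0.2 -0.5 -0.2]
```

View pics/s6c.png

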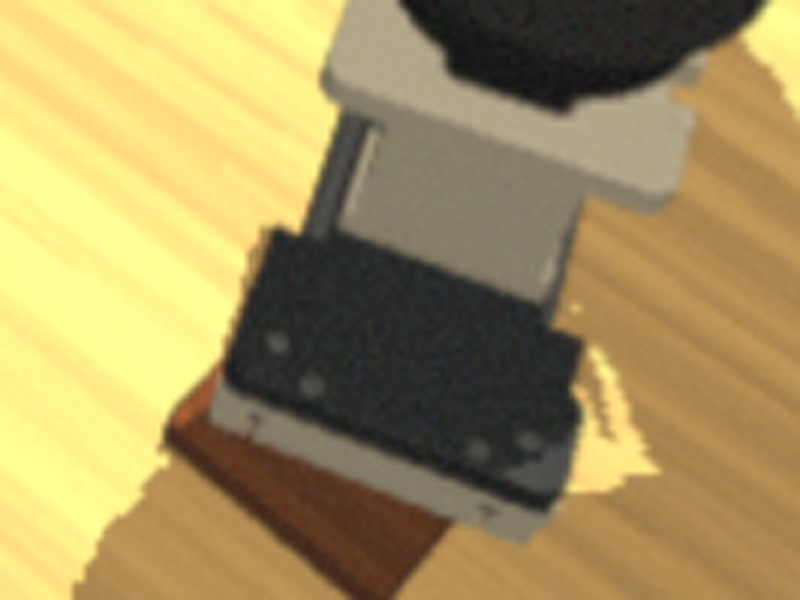

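The jaws are open at 78 mm with no force on them, and the gripper still hides the ball. I raise straight up.

Request:
send_rows(
  deltas=[
    {"dx": -4,"dy": 0,"dz": 0,"ax": 0,"ay": 0,"az": 0,"fingers": 0.9},
    {"dx": -10,"dy": 0,"dz": 0,"ax": 0,"ay": 0,"az": 0,"fingers": 0.9},
    {"dx": -20,"dy": 0,"dz": 0,"ax": 0,"ay": 0,"az": 0,"fingers": 0.9},
    {"dx": -30,"dy": 0,"dz": 0,"ax": 0,"ay": 0,"az": 0,"fingers": 0.9},
    {"dx": -30,"dy": 0,"dz": 0,"ax": 0,"ay": 0,"az": 0,"fingers": 0.9},
    {"dx": -30,"dy": 0,"dz": 0,"ax": 0,"ay": 0,"az": 0,"fingers": 0.9},
    {"dx": -25,"dy": 0,"dz": 0,"ax": 0,"ay": 0,"az": 0,"fingers": 0.9},
    {"dx": 0,"dy": 40,"dz": 0,"ax": 0,"ay": 0,"az": 0,"fingers": 0.9},
    {"dx": 0,"dy": 50,"dz": 0,"ax": 0,"ay": 0,"az": 0,"fingers": 0.9},
    {"dx": 0,"dy": 40,"dz": 0,"ax": 0,"ay": 0,"az": 0,"fingers": 0.9},
    {"dx": 0,"dy": 20,"dz": 0,"ax": 0,"ay": 0,"az": 0,"fingers": 0.9},
    {"dx": 0,"dy": 0,"dz": 0,"ax": 0,"ay": 0,"az": 0,"fingers": 0.9},
  ],
)

```text
clock: 13.68
tool_pos: [0.5884, 0.1488, 0.2554]
orientation: [-165.9, 90.0, 32.2]
force: [0.9, 0.2, 0.0]
opening: 0.0791
```

```bash
python3 -c "
from h import *
q=snap('scene','s7');t=snap('top','t7')
print(ctrl.get_obs()['clock'],proj(q,[.5413,.2925,.099]),proj(t,[.5413,.2925,.099]))
cv2.imwrite('pics/c7.png',cv2.convertScaleAbs(np.hstack([cv2.resize(q['image'],(800,600))[300:,300:700],cv2.resize(t['image'],(800,600))[150:450,100:500]]),alpha=1.5))
cv2.imwrite('pics/f7.png',cv2.resize(q['image'],(800,600)))"
```

```text
13.775 [366.94448967 285.98029488] [146.19519442 169.49212534]
```

View pics/c7.png

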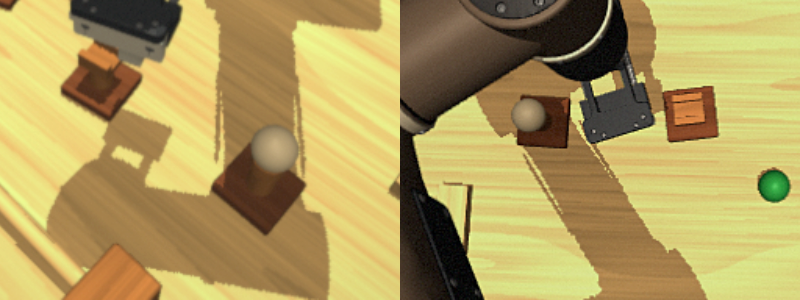

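View pics/f7.png

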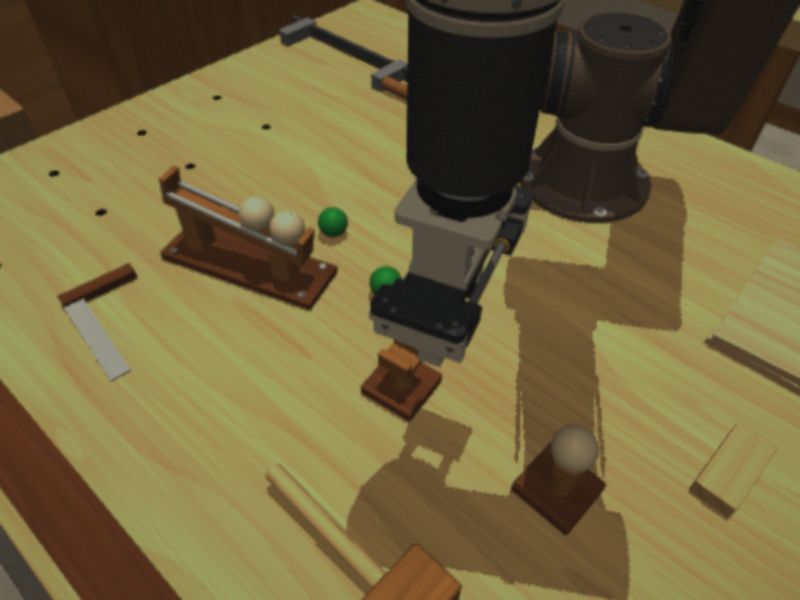

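The ball sits in the round cup: seen at scene (367,287) and top (146,169.6), against predicted (367,286) and (146,169.5) for a seated ball. The next ball rests at the stop. The gripper is clear at z = 0.255. I hand in.

```bash
python3 -c "
from h import *
print(ctrl.close_job())"
```

```text
the job is handed in; nothing more can be done
None
```

The end ball is out of the track and seated in the round cup, and the job is handed in. I gripped it across the track, lifted it straight up, and lowered it onto the cup until the rim carried it. I then opened the jaws slowly and backed away.

**Last checks:**
- **Seating:** both cameras show the ball within about 1.5 px of where a seated ball should appear. The contact force on lowering was about 5 N, nearly all upward.
- **Track:** the second ball has rolled down to the stop, with the third ball behind it.
- **Robot:** the gripper is clear at z = 0.255 m with the jaws open. The clock read about 13.8 s just before I handed in, well under the 35 s limit.
- **Left alone:** the green balls and the grooved post were not used, and I saw no sign in the pictures that they had been touched.

**What failed or disagreed:**
- My first two move calls were refused as invalid, and the arm did not move. Giving every key in each row fixed that.
- The two cameras disagreed by about 2–3 mm on the cup's position, so I aimed between them.
- The gripper hid the cup while I lowered the ball. That step went by measured pose and force, and I confirmed it with pictures afterwards.

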